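# Seat the drip tray in the table grill's hidden recess

## Task

Put the steel drip tray back into the table grill: slide it, foot downwards and rear end first, into the slot at the grill's front and feel about over the slot's floor until the foot under the tray drops into the recess hidden under the hood. Leave the tray lying level and fully home in the recess, let go of it, and do not disturb the salt shaker, the pepper mill or the clip-top jar.

Things in the scene. Friction and masses are not known exactly. Their poses are not given: they have to be found in the camera images.
- slot_mouth (a point): Middle of the slot mouth in the front face of a fixed low dark-steel table grill (240 mm wide, 182 deep, 66 high, ribbed black top), at the level of the slot's floor, 12 mm above the counter. x points level straight into the slot, y left, z up. Slot: 134 mm wide, 32 mm high, back wall at x = +166. Its floor reaches out of the mouth as a bare sill to x = -30.
- search_middle (a point): Point on the slot's floor under the hood, 84.5 mm inside the mouth, axes as slot_mouth. A hidden flat recess in the floor, 66 mm long (x), 44 wide (y), 9 deep, sides parallel to the slot, has its middle within 16 mm of this point along x and 14 mm along y; just where is neither seen nor reported.
- tray_foot (a point): Middle of the underside of the foot of a loose steel drip tray (0.13-0.21 kg), a block 60 mm long (x), 30 wide (y), 8 high, under the pan; the tray stands level on it alone (centre of mass 17 mm ahead of this point, towards the grip). x points to the tray's rear, which goes in first; z up. In the recess the foot has 3 mm of play each way along x, 7 along y, and the tray sinks 8 mm till the pan lies on the slot's floor.
- tray_rear (a point): Middle of the lower edge of the pan's rear end, 36 mm behind and 8 mm above tray_foot, same axes. The pan is 90 mm wide, 160 mm long (forward to x = -124 mm from tray_foot) and 12 mm high; at its front a lip, 100 mm wide, rises to 24 mm above the underside of the foot.
- tray_grip (a point): Point in the middle of the tray's upright black grip fin, to grasp at: x = -140, y = 0, z = +45 mm from tray_foot, same axes. The fin is 12 mm thick (y), 40 mm long (x), its top 16 mm above this point, its sides bare down to 30 mm below it. With the foot in the recess this point is 40 to 71 mm in front of the mouth (plus or minus 3 mm).
- salt_shaker: Bystander: loose glass salt shaker, 44 mm across, 90 mm high, steel cap. Origin under its centre, z up.
- pepper_mill: Bystander: loose dark wooden pepper mill, 58 mm across, 170 mm high. Origin under its centre, z up.
- clip_jar: Bystander: loose glass clip-top jar, 82 mm across, 116 mm high. Origin under its centre, z up.
Things that resemble listed ones, but are neither listed nor needed, are in the scene too. Several things look just like the part that bears tray_foot: the one meant starts farthest from the robot's base.

How it is judged:
By the outcome, as a careful person would: the job done as asked, in the order asked, and still so for the second after the job is handed in, with the robot touching nothing.
It also fails if it takes over 64 s, if anything falls off the work surface, if the arm or the gripper's body presses on something with over 40 N, if the wrist force passes 120 N, or if a joint passes its speed limit or range.

## Robot

A 6-joint arm with a two-finger parallel gripper is mounted at the origin on a cart in front of the work surface, level with it; the furniture and walls round the work are solid. World frame = base frame: x ahead of the robot, y to its left, z up, the work surface at z = 0. Lengths are in m, angles in rad, forces in N, time in s.
With the tool pointing down it reaches from about 0.375 to 0.9 m from the base axis. Payload 3.1 kg.
Tool frame: the origin (TCP) lies midway between the tips of the shut fingers; the grasp point (between the pads) lies 19 mm behind it (ctrl.grasp_offset is the distance from the TCP to the grasp point, in m); z points along the fingers, y is the direction in which the jaws open and shut (so a half turn about z gives the same grasp; the last joint's range is limited). The gripper opens to 85 mm and grips with 20 to 120 N. Pads are 22 mm wide; open, the fingers measure 114 mm over their backs; the gripper's body (76 mm by 85 mm) begins 54 mm behind the grasp point. The pads swing forward as they close: fully open they stand 13 mm farther back than shut.
Start: joints at [1.006, 0.527, 1.433, -0, 1.181, -0.178], TCP at [0.236, 0.579, 0.231] pointing down, gripper open.
Joint ranges: [-3.08, 3.08], [-0.75, 2.2], [0.22, 2.44], [-1.43, 4.57], [0, 2.65], [-2.85, 2.85]. Speed limits (rad/s): [2.79, 2.79, 3.14, 3.14, 3.14, 3.14].

## Interface

Orientations are given as a 3x3 rotation matrix whose columns are the frame's x, y, z axes.
In Python, from workcell import telemetry, eyes, workorder, ctrl gives the robot as it stands.
- The arm moves only by the tool move_arm, never from a script. Its argument "moves" is a list of rows, each a list of 7 numbers: the shift along the tool's x, y, z in mm, then the turn, a rotation vector about the tool's x, y, z in degrees, then the opening, from -1 (shut) to 1 (fully open). A call has 1 to 5 rows; each row is the pose to reach, as a shift and turn from the pose commanded when the call began, along the tool's axes at that moment; what a row does not reach only later rows make up. A row lasts 1/10 s, in which the tool goes at most 50 mm and 8.59 degrees, less where a joint would pass 70% of its speed; a pose out of reach is approached as far as the arm can. A call with a gripper value outside its range is refused whole. The fingers move at their own pace and stop on an object; "newtons" is the grip in N (left out, the last holds). Time passes only in rows, so rows that repeat a pose let the fingers close. It gives the time, the measured TCP pose, the force and the opening at its end, in the units of the state.
- telemetry.sense(): the state, without advancing time (a new reading comes with each control period).
- eyes.read_camera(name): name is "scene" or "top"; returns a dict with "frame" (384x512x3 uint8, red, green, blue), "fovy" (degrees; the focal length in pixels is half the picture's height over the tangent of half this angle, whatever the lens; pixels are square), "cx", "cy" (the principal point, pixels), "R" (3x3) and "t" (3): a world point X has camera coordinates R X + t. Camera axes: x right, y down, z forward; pixel columns grow to the right and rows downward; lengths in m; the calibration is good to about 2 mm. A picture is of the moment at which its call begins. There is no depth.
- workorder.sign_off(): hands the job in, once; it reports no verdict.
Trained networks look in a picture, given as the dict that the camera call returned (one of the last four; its "shot" number tells which), for a name from the list of things; names that differ only in an ending like _2 or _b are one class to them, and where a whole thing is asked for, a point or a joint stands for the part that bears it (a point fixed in the world has none). Each returns a list of dicts, best first, with "confidence" (0 to 1); they miss things now and then, are a little off and sometimes report something else, mostly with a low value. They report only what shows in the picture. A call takes as long as a camera call. They do not tell look-alikes from the thing itself.
- eyes.masks_of(picture, name): "pixels" (384x512 bool, what is visible of it) and "rect" ([centre column, centre row, width, height] in pixels, round what is visible of it).
- eyes.spot_point(picture, name): "xy" ([column, row] in pixels: a listed point, or the origin of a listed thing).
The state is a dict: "time": time; "q": joint angles; "joint_vel": joint speeds; "joint_efforts": joint torques, N m; "eef_pos": TCP position; "tcp_rot": TCP orientation; "force": force on the tool from outside, world axes, zero at the start; "ft_torque": the same for the moment, N m; "width": finger opening in m.
Only numpy, scipy, OpenCV 4.12 (cv2) and the standard library are available. Lean on these libraries where they do the work, as an engineer would, in place of code of your own. Each camera call takes 0.05 s, during which the arm holds its last target.

## Working session

There is one attempt and no reset: what is moved stays moved. The work goes in short steps, Python scripts to look and compute and a tool call to move; the robot and the scene stay as the last step left them, time stands still between calls to the robot, and variables do not carry over. Pictures are saved under pics/ and viewed, and the job is handed in when it is done.

Besides the shell and the picture viewer there is one more tool, called as name([rows], argument=value, ...), one row to a line, values as JSON. move_arm: Moves the arm, as the interface text tells. Its arguments: {"type":"object","properties":{"moves":{"type":"array","items":{"type":"array","items":{"type":"number"}}},"newtons":{"type":"number"}},"required":["moves"]}

```bash
ls -la; mkdir -p pics; cat > h.py <<'E'
import numpy as np, cv2
from workcell import telemetry, eyes, workorder, ctrl
def f(p): return p["frame"].shape[0]/2/np.tan(np.radians(p["fovy"])/2)
def proj(p,X):
    c=np.asarray(p["R"])@np.asarray(X,float)+np.asarray(p["t"]); return np.array([p["cx"]+f(p)*c[0]/c[2],p["cy"]+f(p)*c[1]/c[2]])
def ray(p,uv):
    R=np.asarray(p["R"]); d=R.T@np.array([(uv[0]-p["cx"])/f(p),(uv[1]-p["cy"])/f(p),1.]); return -R.T@np.asarray(p["t"]),d
def atz(p,uv,z):
    o,d=ray(p,uv); return o+d*(z-o[2])/d[2]
def save(p,n,crop=None,s=1):
    im=p["frame"][:,:,::-1]
    if crop: im=im[crop[1]:crop[3],crop[0]:crop[2]]
    cv2.imwrite("pics/"+n+".png",cv2.resize(im,None,fx=s,fy=s,interpolation=cv2.INTER_CUBIC))
E
python3 - <<'E'
from h import *
s=telemetry.sense(); print(s)
for n in ("scene","top"):
    p=eyes.read_camera(n); save(p,n+"0",s=1.5); print(n,p["shot"],p["fovy"],p["cx"],p["cy"],"cam",-np.asarray(p["R"]).T@p["t"])
    for k,z in (("slot_mouth",.012),("tray_foot",0),("tray_rear",.008),("tray_grip",.045),("salt_shaker",0),("pepper_mill",0),("clip_jar",0)):
        for r in eyes.spot_point(p,k): print(k,round(r["confidence"],2),np.round(r["xy"],1),np.round(atz(p,r["xy"],z),4))
E
```

```text
total 12
drwxr-xr-x  3 agent agent 4096 Dec  7 06:10 .
drwxr-xr-x 23 root  root  4096 Dec  7 06:10 ..
drwxr-xr-x  2 agent agent 4096 Dec  7 06:10 pics
{'time': 0.0, 'q': array([ 1.00551239e+00,  5.28450756e-01,  1.43392508e+00, -1.04512800e-05,
        1.18138086e+00, -1.78450208e-01]), 'joint_vel': array([ 1.28306158e-03, -6.40204851e-04, -3.00303514e-05,  5.47798944e-05,
        9.79556938e-04,  7.56621691e-04]), 'joint_efforts': array([ 1.05943579e-04, -4.42343223e+01, -1.78030032e+01, -2.51954498e-05,
        8.45043047e-03, -6.63596325e-06]), 'eef_pos': array([0.23533942, 0.57821917, 0.23033583]), 'tcp_rot': array([[-9.26109488e-01,  3.77253086e-01, -1.15101587e-03],
       [ 3.77254656e-01,  9.26107751e-01, -1.83257426e-03],
       [ 3.74620422e-04, -2.13139051e-03, -9.99997658e-01]]), 'force': array([ 0.34424133,  0.24482989, -0.67560984]), 'ft_torque': array([ 0.05780517, -0.01183974,  0.03733804]), 'width': 0.08562833524832696}
scene 1 53.71018988311542 258.7746397388865 191.03435782653546 cam [-0.06857307 -0.8436993   1.1177504 ]
tray_foot 0.82 [200.7 200.3] [0.3085 0.1558 
[... 685 characters left out ...]
4279335 ]
slot_mouth 0.74 [146.2 194.2] [0.5197 0.4283 0.012 ]
slot_mouth 0.67 [278.5 176.4] [ 0.605  -0.0855  0.012 ]
tray_foot 0.87 [200.8 171.6] [0.6186 0.223  0.    ]
tray_foot 0.66 [209.2 248.5] [0.3174 0.1754 0.    ]
tray_rear 0.91 [208.  257.1] [0.2848 0.1775 0.008 ]
tray_rear 0.67 [200.1 160. ] [0.6639 0.227  0.008 ]
tray_grip 0.68 [240.  225.4] [0.405  0.0589 0.045 ]
tray_grip 0.58 [191.3 202.5] [0.487  0.2461 0.045 ]
salt_shaker 0.54 [350.4 215.2] [ 0.46   -0.3706  0.    ]
salt_shaker 0.26 [192.7 205. ] [0.4838 0.2477 0.    ]
pepper_mill 0.63 [361.7 161.1] [ 0.6802 -0.4206  0.    ]
clip_jar 0.81 [148.2 196.8] [0.5116 0.4232 0.    ]
clip_jar 0.17 [191.9 202.6] [0.4932 0.2513 0.    ]
```

View pics/scene0.png

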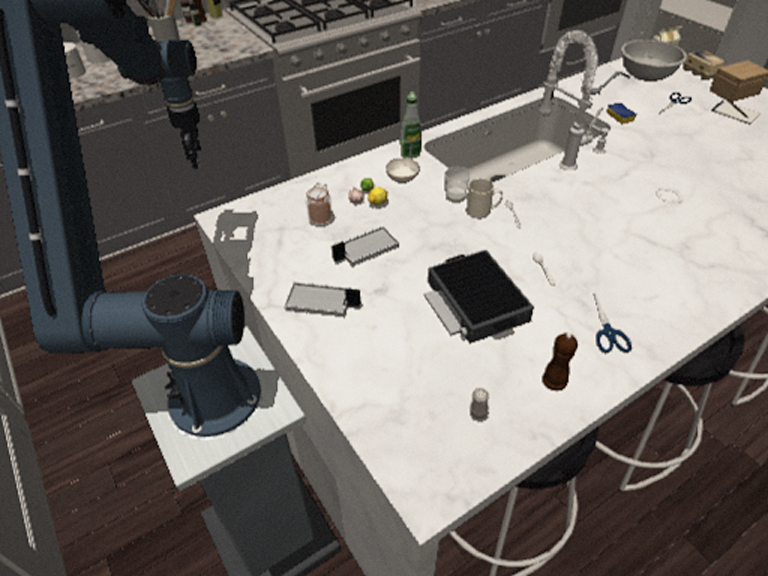

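View pics/top0.png

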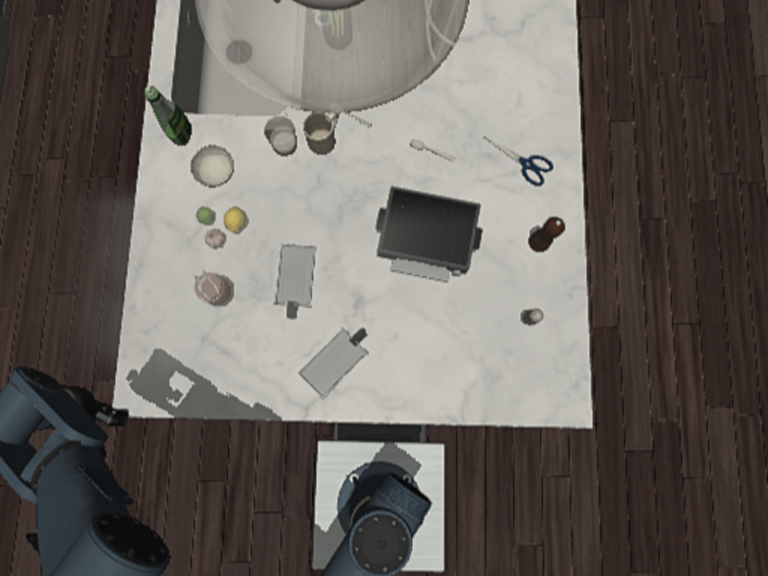

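Top view, full-size pixels: tray A has its foot near (201,172) and its fin near (191,203). Tray B has its foot near (209,248) and its fin near (240,225). A's foot is about 0.66 m from the base and B's about 0.36 m, so A is the one meant. The grill mouth faces the robot, with its sill near (280,180). I'll confirm with enlarged crops.

```bash
python3 - <<'E'
from h import *
p=eyes.read_camera("top"); q=eyes.read_camera("scene")
save(p,"c1",(170,110,330,220),5)
save(q,"c2",(215,145,365,235),5)
for P in (p,q):
  for r in eyes.masks_of(P,"tray_foot"):
    m=r["pixels"].astype(np.uint8); print(r["confidence"],r["rect"],cv2.minAreaRect(cv2.findNonZero(m)), m.sum())
E
```

```text
0.79 [223.2, 240.4, 42.5, 47.9] ((224.82203674316406, 237.92501831054688), (24.591493606567383, 52.53763961791992), 43.8766975402832) 1130
0.59 [195.5, 187.4, 27.8, 46.0] ((195.71827697753906, 186.44415283203125), (25.57769203186035, 49.516700744628906), 4.085616588592529) 1080
0.78 [215.8, 200.6, 52.6, 23.3] ((214.7705078125, 199.47543334960938), (48.72114944458008, 18.53676414489746), 6.115502834320068) 796
0.6 [244.7, 163.3, 45.4, 24.7] ((242.3105010986328, 164.11949157714844), (17.275325775146484, 45.441612243652344), 69.86369323730469) 677
```

View pics/c1.png

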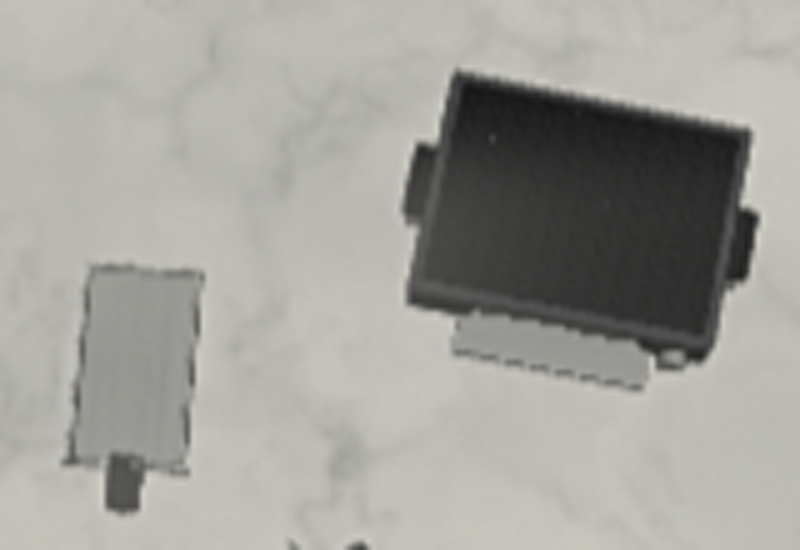

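View pics/c2.png

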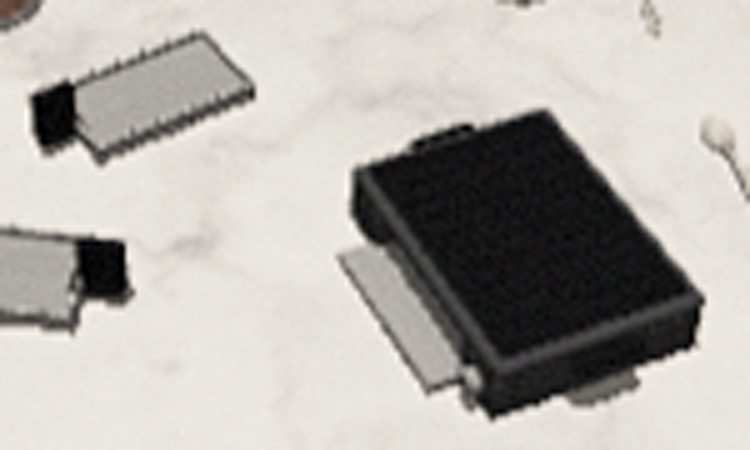

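```bash
python3 - <<'E'
from h import *
p=eyes.read_camera("top"); q=eyes.read_camera("scene")
def T(P,off,pts,z):
    return np.array([atz(P,(off[0]+(a+.5)/5-.5,off[1]+(b+.5)/5-.5),z)[:2] for a,b in pts])
pr=lambda n,a:(print(n,np.round(a*1000,1).tolist()))
t=lambda pts,z:T(p,(170,110),pts,z); s=lambda pts,z:T(q,(215,145),pts,z)
pr("rear top",t([(90,265),(203,271)],.02)); pr("lip top",t([(64,463),(188,473)],.024)); pr("fin top end",t([(108,510),(138,512)],.061))
pr("fin top back",t([(108,455),(145,457)],.061))
pr("rear sc",s([(205,33),(255,90)],.02)); 
pr("fin sc",s([(33,93),(72,83)],.061))
pr("sill t",t([(452,352),(643,389)],.012));pr("sill s",s([(340,258),(430,390)],.012))
pr("hood t",t([(457,72),(750,130)],.066));pr("hood s",s([(547,110),(703,298)],.066))
pr("hood front t",t([(408,290),(706,345)],.066));pr("hood fr s",s([(355,170),(492,362)],.066))
for n,P in (("t",p),("s",q)):
  for k,z in (("slot_mouth",.012),("search_middle",.012)):
    for r in eyes.spot_point(P,k): print(n,k,r["confidence"],r["xy"],atz(P,r["xy"],z))
  for r in eyes.masks_of(P,"slot_mouth"): print(n,r["rect"],r["confidence"])
E
```

```text
rear top [[648.7, 273.6], [646.4, 184.8]]
lip top [[490.3, 283.8], [485.1, 188.3]]
fin top end [[450.4, 241.9], [449.5, 219.5]]
fin top back [[491.9, 244.2], [491.1, 216.4]]
rear sc [[648.0, 267.7], [641.3, 178.5]]
fin sc [[458.6, 242.2], [492.2, 234.7]]
sill t [[588.5, -12.9], [563.0, -163.6]]
sill s [[587.6, -20.2], [562.4, -168.8]]
hood t [[799.7, -10.6], [759.4, -239.0]]
hood s [[796.6, -20.6], [755.4, -246.2]]
hood front t [[624.2, 22.8], [587.8, -204.6]]
hood fr s [[623.0, 11.1], [585.0, -206.3]]
t slot_mouth 0.65 [281.0, 175.8] [ 0.6077376  -0.09534878  0.012     ]
t search_middle 0.58 [350.4, 213.1] [ 0.46679519 -0.367514    0.012     ]
t [285.4, 155.5, 74.5, 60.6] 0.67
s slot_mouth 0.83 [297.6, 203.8] [ 0.61197662 -0.08673758  0.012     ]
s search_middle 0.91 [320.2, 201.0] [ 0.69528043 -0.12517941  0.012     ]
s [319.2, 198.2, 69.2, 64.0] 0.69
```

```bash
cat > fit.py <<'E'
from h import *
from scipy.optimize import differential_evolution
from scipy.ndimage import map_coordinates
def grad(P):
    g=cv2.GaussianBlur(P["frame"].astype(np.float32).mean(2),(0,0),.9)
    gx=cv2.Sobel(g,cv2.CV_32F,1,0,ksize=3);gy=cv2.Sobel(g,cv2.CV_32F,0,1,ksize=3)
    m=np.hypot(gx,gy); return np.minimum(m,200)
def seg(a,b,n=40): 
    t=np.linspace(.03,.97,n)[:,None]; return np.array(a)*(1-t)+np.array(b)*t
def rect(x0,x1,y0,y1,z): 
    c=[(x0,y0,z),(x1,y0,z),(x1,y1,z),(x0,y1,z)]; return np.vstack([seg(c[i],c[(i+1)%4]) for i in range(4)])
def pts(P,M,v):
    x,y,a=v; c,s=np.cos(a),np.sin(a); X=M@np.array([[c,s,0],[-s,c,0],[0,0,1]])+np.array([x,y,0])
    C=X@np.asarray(P["R"]).T+P["t"]; return np.c_[P["cx"]+f(P)*C[:,0]/C[:,2],P["cy"]+f(P)*C[:,1]/C[:,2]]
def score(G,uv): return map_coordinates(G,[uv[:,1],uv[:,0]],order=1).mean()
TR=np.vstack([seg((.036,-.045,.02),(.036,.045,.02)),seg((.036,.045,.02),(-.12,.045,.02)),seg((.036,-.045,.02),(-.12,-.045,.02)),
  seg((-.16,-.006,.061),(-.16,.006,.061),20),seg((-.16,.006,.061),(-.13,.006,.061),20),seg((-.16,-.006,.061),(-.13,-.006,.061),20)])
GR=np.vstack([rect(0,.182,-.12,.12,.066),seg((-.03,-.06,.012),(-.03,.06,.012))])
def fit(P,M,v0,w=(.02,.02,.12)):
    G=grad(P)
    r=differential_evolution(lambda v:-score(G,pts(P,M,v)),[(a-b,a+b) for a,b in zip(v0,w)],seed=1,popsize=25,maxiter=150,tol=1e-6)
    return r.x,-r.fun
def draw(P,L,n,crop,s):
    im=cv2.resize(P["frame"][crop[1]:crop[3],crop[0]:crop[2],::-1],None,fx=s,fy=s,interpolation=cv2.INTER_CUBIC)
    for M,v in L:
        for u in pts(P,M,v): cv2.circle(im,tuple(int(round(k)) for k in ((u-np.array(crop[:2])+.5)*s-.5)),1,(0,0,255),-1)
    cv2.imwrite("pics/"+n+".png",im)
E
python3 - <<'E'
from fit import *
p=eyes.read_camera("top"); q=eyes.read_camera("scene")
for n,P,c in (("t",p,(170,110,330,220)),("s",q,(215,145,365,235))):
    a=fit(P,TR,(.613,.227,-.045)); b=fit(P,GR,(.604,-.096,-.17))
    for k,r in (("tray",a),("grill",b)): print(n,k,np.round(r[0][:2]*1000,1),np.degrees(r[0][2]).round(2),r[1].round(1))
    draw(P,[(TR,a[0]),(GR,b[0])],"fit_"+n,c,5)
E
```

```text
t tray [612.9 231.8] -3.24 130.3
t grill [598.8 -93. ] -9.35 157.6
s tray [613.1 233.1] -2.38 197.0
s grill [597.1 -97.8] -11.75 154.5
```

View pics/fit_t.png

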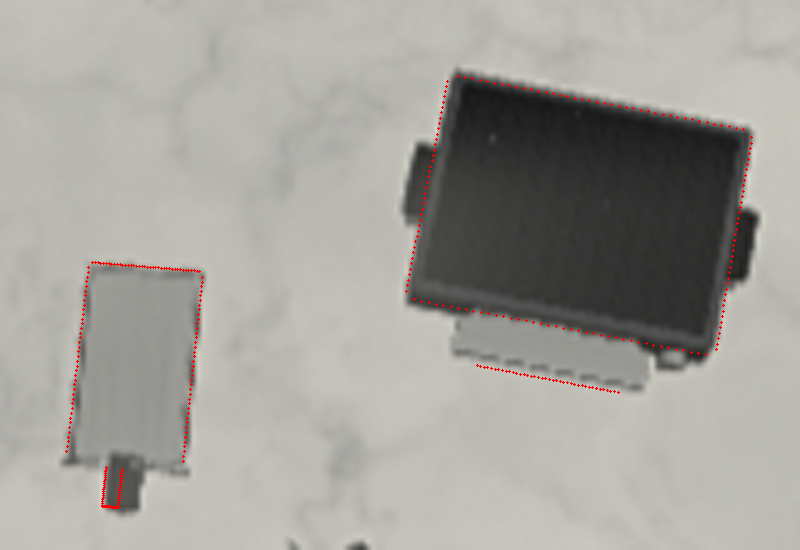

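View pics/fit_s.png

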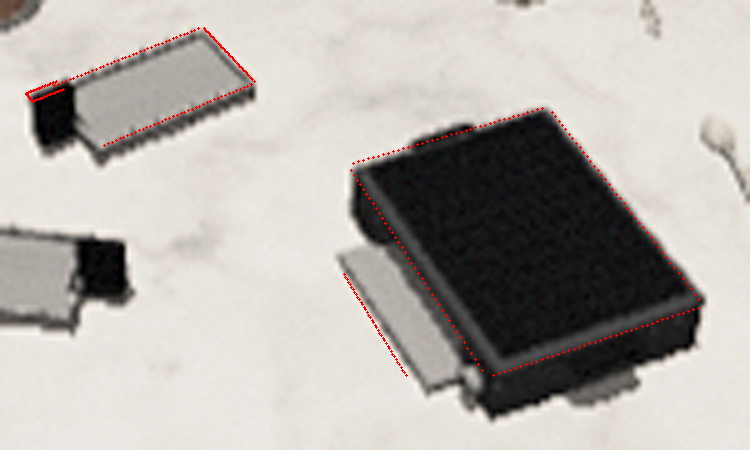

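```bash
cat >> h.py <<'E'
def goto(x,y,z,yaw):
    "delta in tool axes mm/deg; yaw=deg of tray x axis in world; tool y parallel to tray y"
    from scipy.spatial.transform import Rotation as Ro
    s=telemetry.sense(); R=s["tcp_rot"]; d=R.T@(np.array([x,y,z])-s["eef_pos"])*1000
    a=np.radians(yaw); W=np.array([[-np.cos(a),-np.sin(a),0],[-np.sin(a),np.cos(a),0],[0,0,-1]]).T
    W=np.c_[[-np.cos(a),-np.sin(a),0],[-np.sin(a),np.cos(a),0],[0,0,-1]]
    r=np.degrees(Ro.from_matrix(R.T@W).as_rotvec())
    print("t",s["time"],"pos",np.round(s["eef_pos"]*1000,1),"d",np.round(d,1),"rot",np.round(r,2),"F",np.round(s["force"],1),"M",np.round(s["ft_torque"],2),"w",round(s["width"]*1000,1))
E
python3 -c "
from h import *
goto(.472,.236,.16,-3)"
```

```text
t 1.5 pos [235.7 578.8 231.3] d [-348.1 -228.4   71.3] rot [ -0.    -0.   -19.16] F [-1.   0.1  0. ] M [-0.06  0.01 -0.01] w 85.7
```

move_arm([
  [-40,-26,8,0,0,-4],
  [-80,-52,16,0,0,-8],
  [-120,-78,24,0,0,-12],
  [-160,-105,32,0,0,-16],
  [-200,-131,41,0,0,-19.2],
])

```text
validation failed for argument at $.mo...
```

move_arm([
  [-40,-26,8,0,0,-4,1],
  [-80,-52,16,0,0,-8,1],
  [-120,-78,24,0,0,-12,1],
  [-160,-105,32,0,0,-16,1],
  [-200,-131,41,0,0,-19.2,1],
])

```text
time: 2.0
eef_pos: [0.3725, 0.3807, 0.1904]
tcp_rot: [[-0.999, 0.049, 0.001], [0.049, 0.999, 0.001], [-0.001, 0.001, -1.0]]
force: [0.5, 0.7, 0.4]
width: 0.0854
```

```bash
python3 -c "
from h import *
goto(.472,.236,.11,-3)"
```

```text
t 2.0 pos [372.5 380.7 190.4] d [-106.4 -139.7   80.4] rot [0.03 0.05 0.22] F [0.5 0.7 0.4] M [ 0.02 -0.05 -0.03] w 85.4
```

move_arm([
  [-26,-34,19,0,0,0,1],
  [-52,-70,38,0,0,0,1],
  [-80,-105,58,0,0,0,1],
  [-106,-140,78,0,0,0,1],
  [-106,-140,80,0,0,0,1],
])

```text
time: 2.5
eef_pos: [0.473, 0.2326, 0.1084]
tcp_rot: [[-0.998, 0.058, -0.001], [0.058, 0.998, -0.001], [0.001, -0.001, -1.0]]
force: [-0.2, 1.1, 1.1]
width: 0.0852
```

```bash
python3 - <<'E'
from h import *
goto(.472,.236,.026,-3)
p=eyes.read_camera("top"); q=eyes.read_camera("scene")
save(p,"g1t",(150,140,250,240),6); save(q,"g1s",(190,110,290,210),6)
T=telemetry.sense()["eef_pos"]
print(proj(p,T),proj(q,T))
E
```

```text
t 2.5 pos [473.  232.6 108.4] d [ 1.1  3.5 82.4] rot [-0.08 -0.03 -0.33] F [-0.2  1.1  1.1] M [0.02 0.03 0.01] w 85.2
[191.04399357 204.46664303] [223.5482549 154.0981043]
```

View pics/g1t.png

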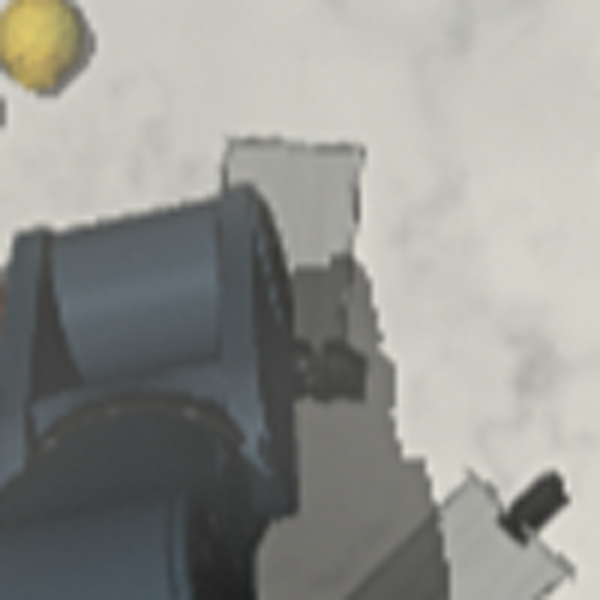

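View pics/g1s.png

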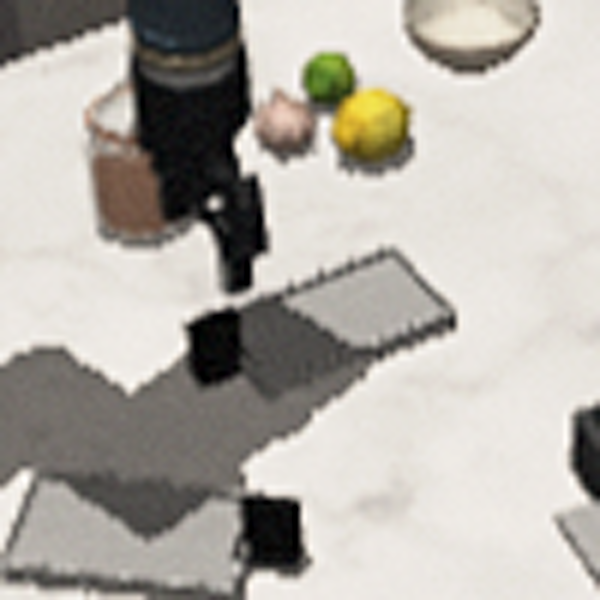

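```bash
python3 - <<'E'
from h import *
q=eyes.read_camera("scene")
o=lambda a,b:(190+(a+.5)/6-.5,110+(b+.5)/6-.5)
for uv,z in (((215,347),.038),((188,325),.061),((238,310),.061)): print(atz(q,o(*uv),z))
T=telemetry.sense()["eef_pos"]
for X in ((.473,.236,.061),(.453,.237,.061),(.493,.235,.061),(.493,.235,.015),(.453,.237,.015)):
    u=proj(q,X); print(X,(u-[190,110]+.5)*6-.5)
E
```

```text
[0.47147337 0.23238013 0.038     ]
[0.45592127 0.23989512 0.061     ]
[0.49292392 0.2338561  0.061     ]
(0.473, 0.236, 0.061) [211.95758784 318.91816849]
(0.453, 0.237, 0.061) [186.42602576 328.85199342]
(0.493, 0.235, 0.061) [237.26290904 309.07236941]
(0.493, 0.235, 0.015) [241.33749618 357.41663816]
(0.453, 0.237, 0.015) [191.56942014 377.21773177]
```

move_arm([
  [0,1,25,0,0,0,1],
  [0,2,50,0,0,0,1],
  [0,2,70,0,0,0,1],
  [0,2,82,0,0,0,1],
  [0,2,82,0,0,0,1],
])

```text
time: 3.15
eef_pos: [0.4689, 0.2397, 0.0276]
tcp_rot: [[-0.999, 0.05, -0.002], [0.05, 0.999, -0.0], [0.002, -0.001, -1.0]]
force: [-0.2, 0.0, -0.3]
width: 0.0854
```

```bash
python3 - <<'E'
from h import *
goto(.473,.236,.026,-3)
q=eyes.read_camera("scene"); save(q,"g2s",(190,110,290,210),6)
E
```

```text
t 3.15 pos [468.9 239.7  27.6] d [-4.3 -3.5  1.6] rot [-0.03 -0.12  0.16] F [-0.2  0.  -0.3] M [0.03 0.   0.  ] w 85.4
```

View pics/g2s.png

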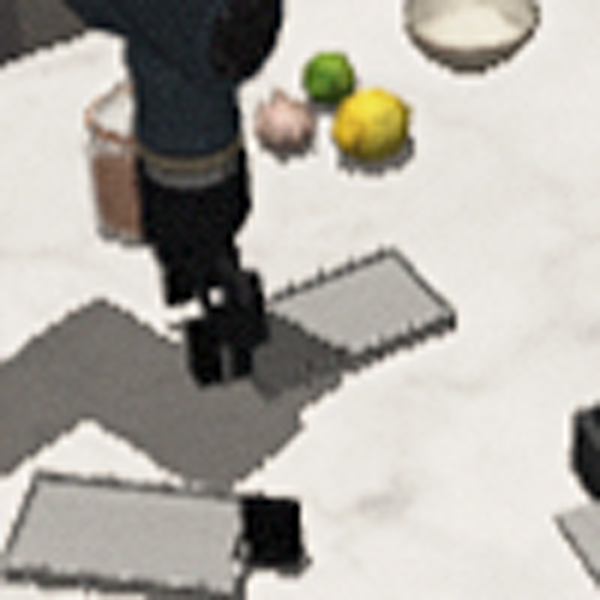

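move_arm([
  [-3,-3,1,0,0,0,1],
  [-3,-3,1,0,0,0,0.3],
  [-3,-3,1,0,0,0,-0.2],
  [-3,-3,1,0,0,0,-0.5],
  [-3,-3,1,0,0,0,-1],
], newtons=90)

```text
time: 3.7
eef_pos: [0.4733, 0.2356, 0.0276]
tcp_rot: [[-0.999, 0.052, 0.0], [0.052, 0.999, 0.0], [-0.0, 0.0, -1.0]]
force: [-0.0, 0.2, 0.5]
width: 0.0281
```

move_arm([
  [0,0,0,0,0,0,-1],
  [0,0,0,0,0,0,-1],
  [0,0,0,0,0,0,-1],
])

```text
time: 4.0
eef_pos: [0.4732, 0.2356, 0.0274]
tcp_rot: [[-0.999, 0.052, 0.0], [0.052, 0.999, 0.0], [-0.0, 0.0, -1.0]]
force: [0.3, -0.4, 1.5]
width: 0.0108
```

```bash
python3 - <<'E'
from h import *
for i in range(3):
  q=eyes.read_camera("scene"); goto(.473,.236,.026,-3)
save(q,"g3s",(190,110,290,210),6)
E
```

```text
t 4.05 pos [473.2 235.6  27.4] d [0.2 0.4 1.4] rot [0.   0.02 0.03] F [-0.7  0.2  1.2] M [-0.07 -0.12  0.01] w 10.9
t 4.1 pos [473.2 235.6  27.4] d [0.2 0.4 1.4] rot [0.   0.02 0.03] F [ 0.2 -1.7  2.3] M [-0.03 -0.1  -0.06] w 10.5
t 4.15 pos [473.2 235.6  27.4] d [0.2 0.4 1.4] rot [0.   0.02 0.03] F [0.1 0.1 1.9] M [-0.03 -0.15 -0.06] w 10.9
```

View pics/g3s.png

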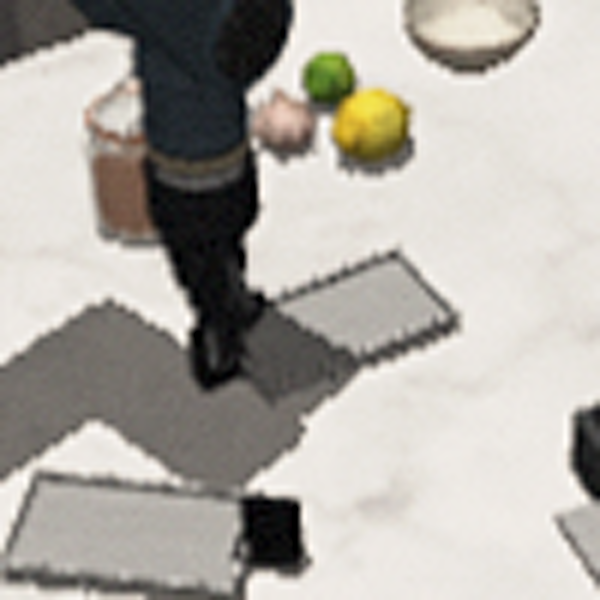

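move_arm([
  [0,0,-8,0,0,0,-1],
  [0,0,-20,0,0,0,-1],
  [0,0,-40,0,0,0,-1],
  [0,0,-60,0,0,0,-1],
  [0,0,-85,0,0,0,-1],
])

```text
time: 4.65
eef_pos: [0.472, 0.2354, 0.1132]
tcp_rot: [[-0.999, 0.052, -0.002], [0.052, 0.999, -0.0], [0.002, -0.001, -1.0]]
force: [0.1, 0.0, -1.2]
width: 0.0113
```

move_arm([
  [0,0,0,0,0,0,-1],
  [0,0,0,0,0,0,-1],
])

```text
time: 4.85
eef_pos: [0.473, 0.2356, 0.1129]
tcp_rot: [[-0.999, 0.052, 0.001], [0.052, 0.999, 0.0], [-0.001, 0.0, -1.0]]
force: [-1.3, -0.2, -2.0]
width: 0.0108
```

```bash
python3 - <<'E'
from h import *
q=eyes.read_camera("scene"); p=eyes.read_camera("top");goto(.412,-.063,.112,-9.8)
save(q,"g4s",(190,110,310,210),6);save(p,"g4t",(150,130,270,230),6)
E
```

```text
t 4.95 pos [472.1 235.4 111.6] d [ 4.460e+01 -3.011e+02 -1.000e-01] rot [-0.04 -0.12  6.84] F [-0.1 -0.4 -1.8] M [-0.01  0.26 -0.  ] w 10.7
```

View pics/g4s.png

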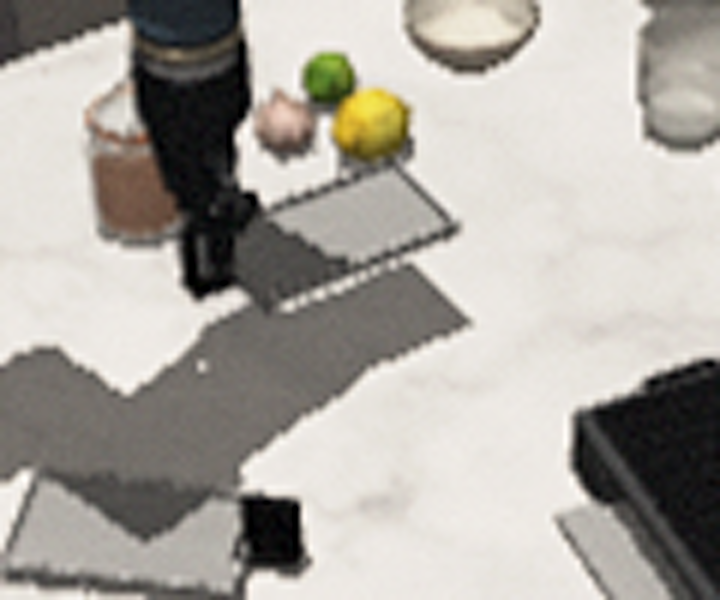

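The tray is off the counter and held level. Next I carry it over tray B to a point in front of the mouth.

move_arm([
  [4,-25,0,0,0,0,-1],
  [10,-65,0,0,0,1.5,-1],
  [16,-105,0,0,0,3,-1],
  [22,-145,0,0,0,5,-1],
  [28,-185,0,0,0,6.8,-1],
])

```text
time: 5.45
eef_pos: [0.4342, 0.0511, 0.1113]
tcp_rot: [[-0.985, 0.17, -0.003], [0.17, 0.985, 0.0], [0.003, -0.0, -1.0]]
force: [0.1, -0.4, -1.5]
width: 0.011
```

```bash
python3 - <<'E'
from h import *
goto(.412,-.063,.112,-9.8)
E
```

```text
t 5.45 pos [434.2  51.1 111.3] d [   2.5 -116.2   -0.7] rot [-0.01 -0.16  0.01] F [ 0.1 -0.4 -1.5] M [0.01 0.19 0.02] w 11.0
```

move_arm([
  [1,-40,0,0,0,0,-1],
  [2,-80,0,0,0,0,-1],
  [2,-110,0,0,0,0,-1],
  [2,-116,0,0,0,0,-1],
  [2,-116,0,0,0,0,-1],
])

```text
time: 5.95
eef_pos: [0.4134, -0.0624, 0.1116]
tcp_rot: [[-0.985, 0.172, -0.002], [0.172, 0.985, 0.001], [0.002, 0.001, -1.0]]
force: [0.3, 1.1, -1.6]
width: 0.011
```

```bash
python3 - <<'E'
from h import *
q=eyes.read_camera("scene"); p=eyes.read_camera("top");goto(.412,-.063,.035,-9.8)
save(q,"g5s",(210,135,350,235),5.5);save(p,"g5t",(230,120,350,240),5)
E
```

```text
t 6.05 pos [413.4 -60.9 111.8] d [ 0.8 -2.4 76.8] rot [ 0.04 -0.11  0.05] F [ 0.   1.2 -2.5] M [ 0.03  0.23 -0.03] w 10.6
```

View pics/g5s.png

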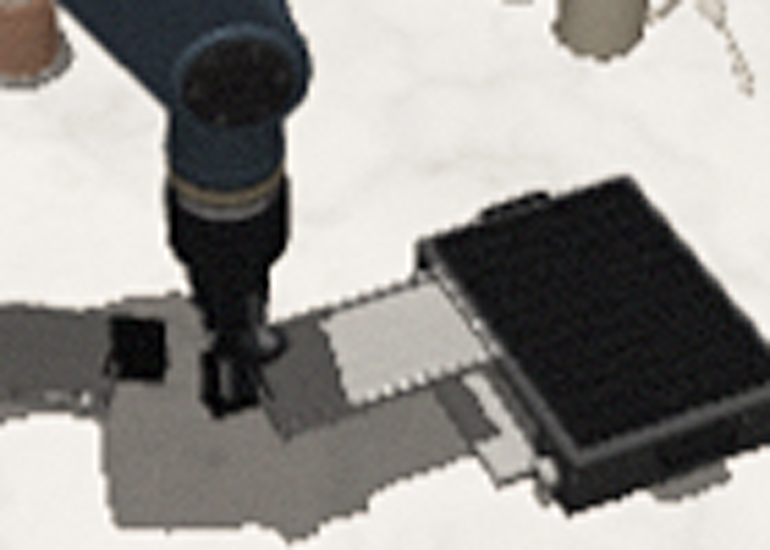

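View pics/g5t.png

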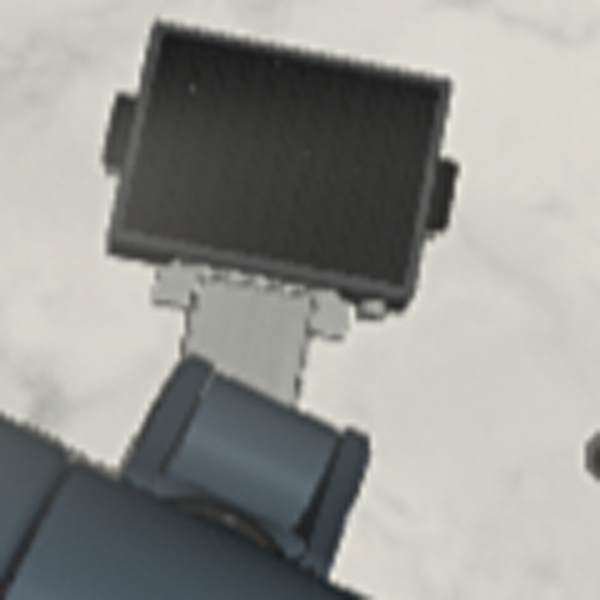

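```bash
python3 - <<'E'
from fit import *
q=eyes.read_camera("scene"); p=eyes.read_camera("top")
s=telemetry.sense(); T=s["eef_pos"]; fz=T[2]-.0274
def seg2(M,dz): M=M.copy(); M[:,2]+=dz; return M
TRt=np.vstack([seg((.036,-.045,.02),(.036,.045,.02)),seg((.036,.045,.02),(-.03,.045,.02)),seg((.036,-.045,.02),(-.05,-.045,.02))])
a0=-9.8*np.pi/180
v0=(T[0]+.14*np.cos(a0),T[1]+.14*np.sin(a0),a0); print(np.round(v0,4),fz)
SI=np.vstack([seg((-.03,-.075,.012),(-.03,-.055,.012)),seg((-.03,.055,.012),(-.03,.075,.012))])
HT=rect(0,.182,-.12,.12,.066)
for n,P,c,sc in (("t",p,(230,120,350,240),5),("s",q,(210,135,350,235),5.5)):
    r=fit(P,seg2(TRt,fz),v0,(.015,.015,.08)); print(n,np.round(r[0],4),np.degrees(r[0][2]),r[1])
    g=fit(P,HT,(.602,-.096,a0),(.02,.02,.06)); print(n,"hood",np.round(g[0],4),np.degrees(g[0][2]),g[1])
    draw(P,[(seg2(TRt,fz),r[0]),(HT,g[0]),(rect(-.03,0,-.0765,.0765,.012),(.604,-.096,a0))],"fit2"+n,c,sc)
E
```

```text
[ 0.5516 -0.0843 -0.171 ] 0.08466272664855165
t [ 0.5546 -0.0826 -0.1758] -10.07170197669239 132.54652404785156
t hood [ 0.5968 -0.0922 -0.1691] -9.685859922830058 174.40322875976562
s [ 0.5532 -0.0849 -0.1793] -10.271204918127324 196.0579376220703
s hood [ 0.5935 -0.0969 -0.2108] -12.080083835358057 166.55886840820312
```

View pics/fit2t.png

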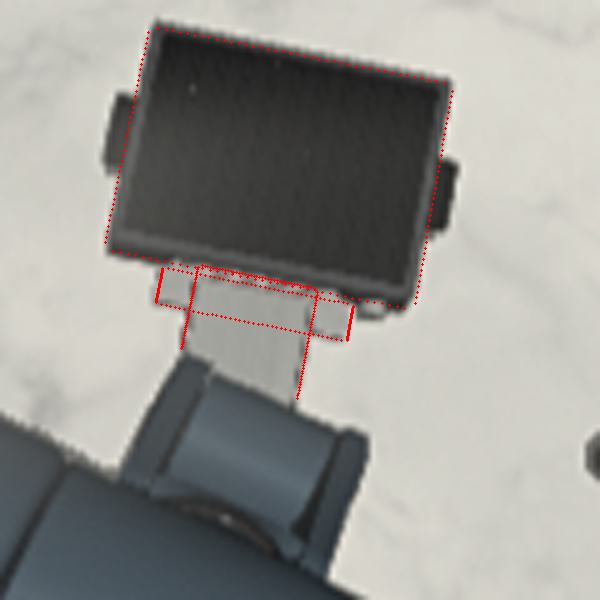

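View pics/fit2s.png

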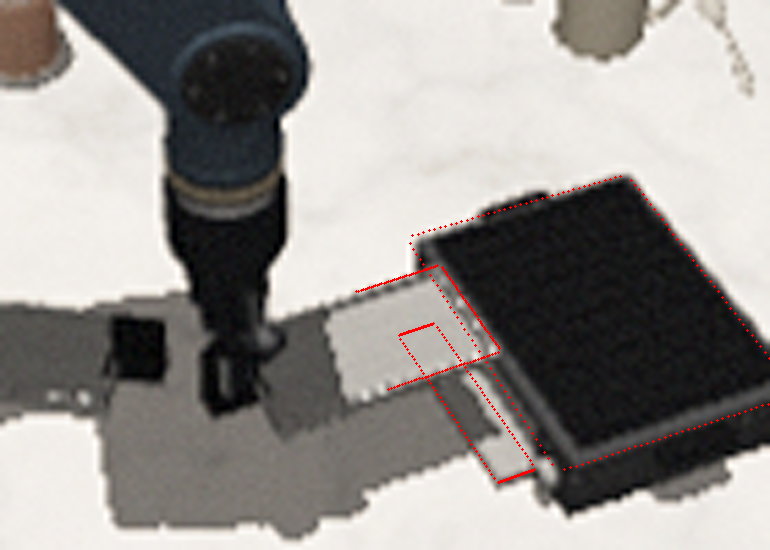

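move_arm([
  [8,0,0,0,0,0,-1],
  [8,-1,25,0,0,0,-1],
  [8,-1,50,0,0,0,-1],
  [8,-1,67,0,0,0,-1],
  [8,-1,67,0,0,0,-1],
])

```text
time: 6.65
eef_pos: [0.4042, -0.06, 0.0439]
tcp_rot: [[-0.986, 0.168, -0.005], [0.168, 0.986, 0.002], [0.005, 0.001, -1.0]]
force: [0.4, 0.5, -1.8]
width: 0.0108
```

```bash
cat >> h.py <<'E'
M=np.array([.605,-.095]); YAW=np.radians(-9.7)
def slot(n=3):
    "grip pose in slot frame (mm), averaged"
    L=[]
    for i in range(n):
        if n>1: eyes.read_camera("top")
        s=telemetry.sense(); L.append(np.r_[s["eef_pos"],s["force"],s["ft_torque"]])
    L=np.mean(L,0); c,sn=np.cos(YAW),np.sin(YAW); d=L[:2]-M
    yaw=np.degrees(np.arctan2(-s["tcp_rot"][1,0],-s["tcp_rot"][0,0]))
    F=L[3:6]; print("t %.2f foot x %.1f y %.1f z %.1f (floor 12) yaw %.2f Fslot %s M %s"%(s["time"],1000*(d@[c,sn])+141,1000*(d@[-sn,c]),1000*L[2]-27.4,yaw,np.round([F[:2]@[c,sn],F[:2]@[-sn,c],F[2]],1),np.round(L[6:],2)))
E
python3 - <<'E'
from h import *
slot()
q=eyes.read_camera("scene");save(q,"g6s",(210,135,350,235),5.5)
q=eyes.read_camera("top");save(q,"g6t",(230,120,350,240),5)
E
```

```text
t 6.80 foot x -61.6 y 0.3 z 17.9 (floor 12) yaw -9.71 Fslot [-0.2 -0.1 -1.6] M [0.   0.23 0.03]
```

View pics/g6s.png

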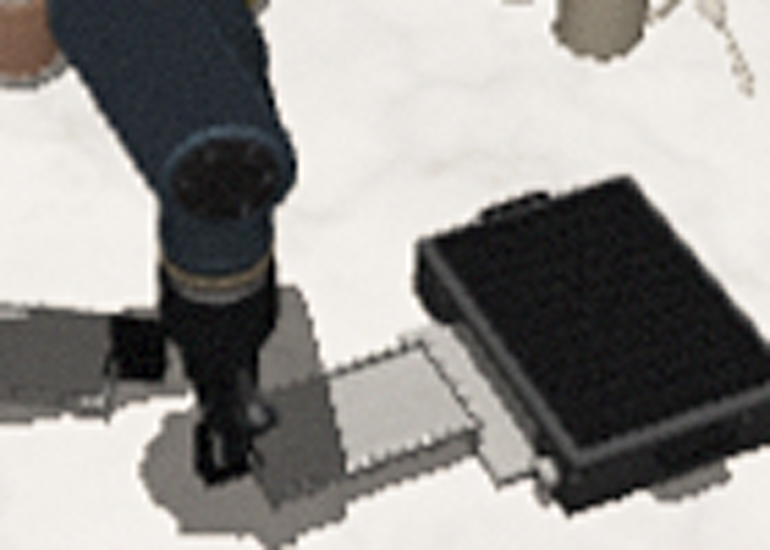

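View pics/g6t.png

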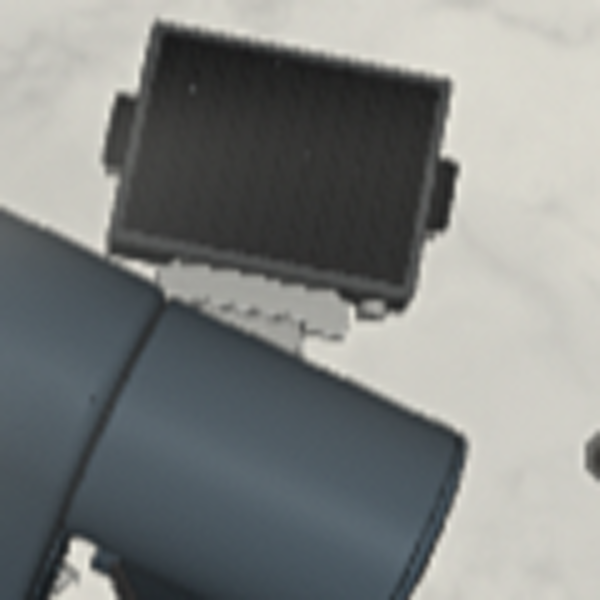

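The tray stands in front of the mouth, centred over the sill and 6 mm above floor level. I slide it in next.

move_arm([
  [-15,0,0,0,0,0,-1],
  [-30,0,0,0,0,0,-1],
  [-45,0,0,0,0,0,-1],
  [-60,0,0,0,0,0,-1],
  [-60,0,0,0,0,0,-1],
])

```text
time: 7.4
eef_pos: [0.4684, -0.0727, 0.0465]
tcp_rot: [[-0.986, 0.169, 0.006], [0.169, 0.986, -0.003], [-0.007, -0.001, -1.0]]
force: [0.3, -0.6, -1.3]
width: 0.0109
```

```bash
python3 -c "
from h import *
slot()"
```

```text
t 7.55 foot x -1.2 y -0.3 z 18.5 (floor 12) yaw -9.75 Fslot [-0.5 -0.2 -1.3] M [ 0.05  0.24 -0.01]
```

move_arm([
  [-15,0,0,0,0,0,-1],
  [-30,0,0,0,0,0,-1],
  [-45,0,0,0,0,0,-1],
  [-58,0,0,0,0,0,-1],
  [-58,0,0,0,0,0,-1],
])

```text
time: 8.05
eef_pos: [0.5232, -0.0817, 0.0455]
tcp_rot: [[-0.986, 0.17, 0.002], [0.17, 0.986, -0.001], [-0.002, -0.0, -1.0]]
force: [-0.4, -0.0, -1.1]
width: 0.0109
```

```bash
python3 -c "
from h import *
slot()"
```

```text
t 8.20 foot x 55.5 y -0.3 z 17.8 (floor 12) yaw -9.76 Fslot [-0.1  0.1 -2. ] M [ 0.03  0.25 -0.01]
```

move_arm([
  [0,0,2,0,0,0,-1],
  [0,0,4,0,0,0,-1],
  [0,0,5,0,0,0,-1],
  [0,0,6,0,0,0,-1],
  [0,0,6,0,0,0,-1],
])

```text
time: 8.7
eef_pos: [0.5215, -0.0811, 0.0395]
tcp_rot: [[-0.986, 0.169, -0.001], [0.169, 0.986, 0.0], [0.001, 0.0, -1.0]]
force: [-3.5, -0.3, 3.2]
width: 0.011
```

```bash
python3 -c "
from h import *
slot()"
```

```text
t 8.85 foot x 56.6 y -0.4 z 12.1 (floor 12) yaw -9.76 Fslot [-2.4  0.1  2.2] M [ 0.04  0.24 -0.  ]
```

move_arm([
  [0,0,1,0,0,0,-1],
  [0,0,1,0,0,0,-1],
])

```text
time: 9.05
eef_pos: [0.5219, -0.0812, 0.0388]
tcp_rot: [[-0.986, 0.169, 0.0], [0.169, 0.986, -0.0], [-0.0, -0.0, -1.0]]
force: [-4.7, 0.6, 7.4]
width: 0.0109
```

```bash
python3 -c "
from h import *
slot()"
```

```text
t 9.20 foot x 56.8 y -0.4 z 11.5 (floor 12) yaw -9.76 Fslot [-4.4 -0.   6.6] M [0.05 0.15 0.01]
```

move_arm([
  [-2,0,0,0,0,0,-1],
  [-4,0,0,0,0,0,-1],
  [-6,0,0,0,0,0,-1],
  [-8,0,0,0,0,0,-1],
  [-8,0,0,0,0,0,-1],
])

```text
time: 9.7
eef_pos: [0.5297, -0.0825, 0.0389]
tcp_rot: [[-0.986, 0.169, -0.0], [0.169, 0.986, 0.0], [0.0, 0.0, -1.0]]
force: [-4.7, 0.7, 7.2]
width: 0.0109
```

```bash
python3 -c "
from h import *
slot(1)"
```

```text
t 9.70 foot x 64.6 y -0.3 z 11.5 (floor 12) yaw -9.75 Fslot [-4.7 -0.1  7.2] M [0.12 0.2  0.05]
```

move_arm([
  [-2,0,0,0,0,0,-1],
  [-4,0,0,0,0,0,-1],
  [-6,0,0,0,0,0,-1],
  [-6,0,0,0,0,0,-1],
])

```text
time: 10.1
eef_pos: [0.5357, -0.0835, 0.0389]
tcp_rot: [[-0.986, 0.169, -0.0], [0.169, 0.986, 0.0], [0.0, 0.0, -1.0]]
force: [-5.0, 0.9, 7.0]
width: 0.0111
```

```bash
python3 -c "
from h import *
slot(1)"
```

```text
t 10.10 foot x 70.7 y -0.4 z 11.5 (floor 12) yaw -9.75 Fslot [-5.1  0.1  7. ] M [0.17 0.26 0.07]
```

move_arm([
  [-2,0,0,0,0,0,-1],
  [-4,0,0,0,0,0,-1],
  [-6,0,0,0,0,0,-1],
  [-6,0,0,0,0,0,-1],
])

```text
time: 10.5
eef_pos: [0.5416, -0.0845, 0.0389]
tcp_rot: [[-0.986, 0.169, -0.0], [0.169, 0.986, 0.0], [0.0, 0.0, -1.0]]
force: [-4.0, 1.5, 6.4]
width: 0.011
```

```bash
python3 -c "
from h import *
slot(1)"
```

```text
t 10.50 foot x 76.8 y -0.4 z 11.5 (floor 12) yaw -9.75 Fslot [-4.2  0.8  6.4] M [0.04 0.18 0.04]
```

move_arm([
  [-2,0,0,0,0,0,-1],
  [-4,0,0,0,0,0,-1],
  [-6,0,0,0,0,0,-1],
  [-6,0,0,0,0,0,-1],
])

```text
time: 10.9
eef_pos: [0.5476, -0.0856, 0.0389]
tcp_rot: [[-0.986, 0.169, -0.0], [0.169, 0.986, 0.0], [0.0, 0.0, -1.0]]
force: [-4.9, 0.5, 6.6]
width: 0.0109
```

```bash
python3 -c "
from h import *
slot(1)"
```

```text
t 10.90 foot x 82.8 y -0.4 z 11.5 (floor 12) yaw -9.75 Fslot [-4.9 -0.3  6.6] M [0.12 0.19 0.03]
```

move_arm([
  [-2,0,0,0,0,0,-1],
  [-4,0,0,0,0,0,-1],
  [-6,0,0,0,0,0,-1],
  [-6,0,0,0,0,0,-1],
])

```text
time: 11.3
eef_pos: [0.5535, -0.0866, 0.0389]
tcp_rot: [[-0.986, 0.169, -0.0], [0.169, 0.986, 0.0], [0.0, -0.0, -1.0]]
force: [-4.4, 0.8, 6.5]
width: 0.0109
```

```bash
python3 -c "
from h import *
slot(1)"
```

```text
t 11.30 foot x 88.8 y -0.4 z 11.5 (floor 12) yaw -9.75 Fslot [-4.4  0.1  6.5] M [0.12 0.15 0.01]
```

move_arm([
  [-2,0,0,0,0,0,-1],
  [-4,0,0,0,0,0,-1],
  [-6,0,0,0,0,0,-1],
  [-6,0,0,0,0,0,-1],
])

```text
time: 11.7
eef_pos: [0.5596, -0.0877, 0.0389]
tcp_rot: [[-0.986, 0.169, 0.0], [0.169, 0.986, -0.0], [-0.0, -0.0, -1.0]]
force: [-3.4, 1.6, 6.8]
width: 0.0108
```

```bash
python3 -c "
from h import *
slot(1)"
```

```text
t 11.70 foot x 95.0 y -0.5 z 11.5 (floor 12) yaw -9.75 Fslot [-3.6  1.1  6.8] M [ 0.09  0.15 -0.02]
```

move_arm([
  [-2,0,0,0,0,0,-1],
  [-4,0,0,0,0,0,-1],
  [-6,0,0,0,0,0,-1],
  [-6,0,0,0,0,0,-1],
])

```text
time: 12.1
eef_pos: [0.5655, -0.0887, 0.0389]
tcp_rot: [[-0.986, 0.169, 0.0], [0.169, 0.986, -0.0], [-0.0, 0.0, -1.0]]
force: [-3.8, 0.9, 5.1]
width: 0.0108
```

```bash
python3 -c "
from h import *
slot(1)"
```

```text
t 12.10 foot x 101.0 y -0.4 z 11.5 (floor 12) yaw -9.74 Fslot [-3.9  0.3  5.1] M [0.19 0.15 0.1 ]
```

move_arm([
  [-2,0,0,0,0,0,-1],
  [-4,0,0,0,0,0,-1],
  [-6,0,0,0,0,0,-1],
  [-6,0,0,0,0,0,-1],
])

```text
time: 12.5
eef_pos: [0.5715, -0.0897, 0.0389]
tcp_rot: [[-0.986, 0.169, 0.0], [0.169, 0.986, -0.0], [-0.0, 0.0, -1.0]]
force: [-4.1, 1.0, 5.9]
width: 0.0107
```

```bash
python3 -c "
from h import *
slot(1)
q=eyes.read_camera('scene');save(q,'g7s',(210,135,350,235),5.5)"
```

```text
t 12.50 foot x 107.0 y -0.4 z 11.5 (floor 12) yaw -9.74 Fslot [-4.2  0.3  5.9] M [0.16 0.15 0.08]
```

View pics/g7s.png

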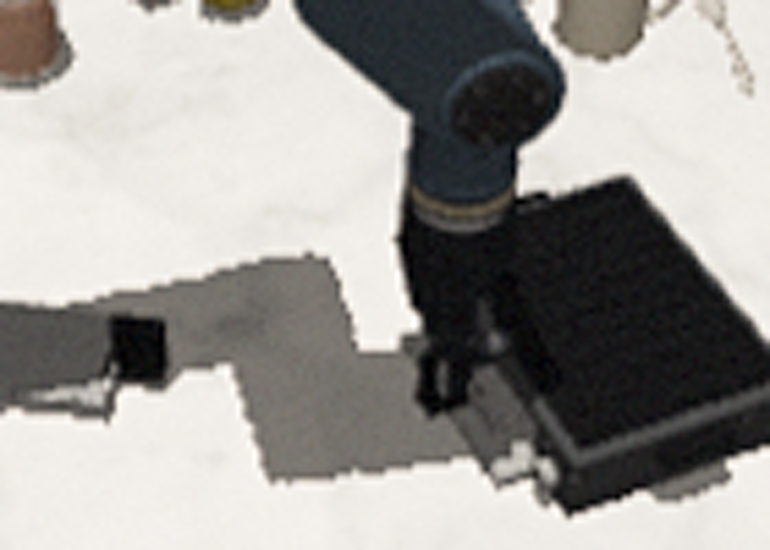

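move_arm([
  [0,0,-2,0,0,0,-1],
  [0,5.5,-2,0,0,0,-1],
  [0,11,-2,0,0,0,-1],
  [0,11,0,0,0,0,-1],
  [0,11,0,0,0,0,-1],
])

```text
time: 13.05
eef_pos: [0.5734, -0.0782, 0.0388]
tcp_rot: [[-0.986, 0.168, 0.0], [0.168, 0.986, 0.0], [-0.0, 0.0, -1.0]]
force: [-3.6, 2.2, 7.0]
width: 0.0109
```

```bash
python3 -c "
from h import *
slot(1)"
```

```text
t 13.05 foot x 107.0 y 11.2 z 11.4 (floor 12) yaw -9.70 Fslot [-3.9  1.6  7. ] M [ 0.32 -0.1   0.22]
```

move_arm([
  [2,0,0,0,0,0,-1],
  [4,0,0,0,0,0,-1],
  [6,0,0,0,0,0,-1],
  [6,0,0,0,0,0,-1],
])

```text
time: 13.45
eef_pos: [0.5685, -0.0784, 0.0387]
tcp_rot: [[-0.985, 0.17, 0.003], [0.17, 0.985, -0.001], [-0.003, -0.0, -1.0]]
force: [2.0, -0.2, 2.8]
width: 0.0106
```

```bash
python3 -c "
from h import *
slot(1)"
```

```text
t 13.45 foot x 102.2 y 10.2 z 11.3 (floor 12) yaw -9.78 Fslot [2.  0.2 2.8] M [ 0.01 -0.68  0.04]
```

move_arm([
  [2,0,0,0,0,0,-1],
  [4,0,0,0,0,0,-1],
  [6,0,0,0,0,0,-1],
  [6,0,0,0,0,0,-1],
])

```text
time: 13.85
eef_pos: [0.5618, -0.0772, 0.0386]
tcp_rot: [[-0.985, 0.17, 0.001], [0.17, 0.985, -0.001], [-0.001, -0.0, -1.0]]
force: [2.3, -0.2, 4.7]
width: 0.0109
```

```bash
python3 -c "
from h import *
slot(1)"
```

```text
t 13.85 foot x 95.4 y 10.3 z 11.2 (floor 12) yaw -9.77 Fslot [2.3 0.2 4.7] M [-0.24 -0.85 -0.03]
```

move_arm([
  [2,0,0,0,0,0,-1],
  [4,0,0,0,0,0,-1],
  [5,0,0,0,0,0,-1],
  [5,0,0,0,0,0,-1],
])

```text
time: 14.25
eef_pos: [0.5568, -0.0762, 0.0385]
tcp_rot: [[-0.986, 0.17, 0.001], [0.17, 0.986, -0.0], [-0.001, -0.0, -1.0]]
force: [3.4, -1.1, 4.9]
width: 0.011
```

```bash
python3 -c "
from h import *
slot(1)"
```

```text
t 14.25 foot x 90.3 y 10.4 z 11.1 (floor 12) yaw -9.76 Fslot [ 3.5 -0.5  4.9] M [-0.22 -1.07 -0.06]
```

move_arm([
  [2,0,0,0,0,0,-1],
  [4,0,0,0,0,0,-1],
  [5,0,0,0,0,0,-1],
  [5,0,0,0,0,0,-1],
])

```text
time: 14.65
eef_pos: [0.5517, -0.0752, 0.0385]
tcp_rot: [[-0.986, 0.17, 0.0], [0.17, 0.986, -0.0], [-0.0, -0.0, -1.0]]
force: [3.6, -0.7, 5.0]
width: 0.0109
```

```bash
python3 -c "
from h import *
slot(1)"
```

```text
t 14.65 foot x 85.1 y 10.5 z 11.1 (floor 12) yaw -9.76 Fslot [ 3.7 -0.   5. ] M [-0.18 -1.27  0.01]
```

move_arm([
  [2,0,0,0,0,0,-1],
  [4,0,0,0,0,0,-1],
  [5,0,0,0,0,0,-1],
  [5,0,0,0,0,0,-1],
])

```text
time: 15.05
eef_pos: [0.5459, -0.074, 0.0382]
tcp_rot: [[-0.986, 0.169, -0.002], [0.169, 0.986, 0.001], [0.002, 0.0, -1.0]]
force: [2.3, -0.5, 5.6]
width: 0.0108
```

```bash
python3 -c "
from h import *
slot(1)"
```

```text
t 15.05 foot x 79.2 y 10.7 z 10.8 (floor 12) yaw -9.75 Fslot [ 2.4 -0.2  5.6] M [-0.15 -1.09  0.07]
```

move_arm([
  [2,0,0,0,0,0,-1],
  [4,0,0,0,0,0,-1],
  [5,0,0,0,0,0,-1],
  [5,0,0,0,0,0,-1],
])

```text
time: 15.45
eef_pos: [0.5412, -0.0734, 0.0382]
tcp_rot: [[-0.986, 0.17, -0.001], [0.17, 0.986, 0.0], [0.001, 0.0, -1.0]]
force: [2.0, -0.2, 5.6]
width: 0.0109
```

```bash
python3 -c "
from h import *
slot(1)"
```

```text
t 15.45 foot x 74.5 y 10.6 z 10.8 (floor 12) yaw -9.76 Fslot [2.  0.2 5.6] M [-0.18 -1.01  0.04]
```

move_arm([
  [2,0,0,0,0,0,-1],
  [4,0,0,0,0,0,-1],
  [5,0,0,0,0,0,-1],
  [5,0,0,0,0,0,-1],
])

```text
time: 15.85
eef_pos: [0.5364, -0.0726, 0.0383]
tcp_rot: [[-0.986, 0.17, -0.001], [0.17, 0.986, 0.0], [0.001, 0.0, -1.0]]
force: [2.8, -0.4, 4.7]
width: 0.011
```

```bash
python3 -c "
from h import *
slot(1)"
```

```text
t 15.85 foot x 69.6 y 10.5 z 10.9 (floor 12) yaw -9.77 Fslot [2.9 0.1 4.7] M [-0.19 -0.99 -0.02]
```

move_arm([
  [2,0,0,0,0,0,-1],
  [4,0,0,0,0,0,-1],
  [6,0,0,0,0,0,-1],
  [6,0,0,0,0,0,-1],
])

```text
time: 16.25
eef_pos: [0.5303, -0.0715, 0.0383]
tcp_rot: [[-0.986, 0.17, -0.001], [0.17, 0.986, 0.0], [0.001, 0.0, -1.0]]
force: [3.9, -1.0, 4.7]
width: 0.0109
```

```bash
python3 -c "
from h import *
slot(1)"
```

```text
t 16.25 foot x 63.5 y 10.6 z 10.9 (floor 12) yaw -9.77 Fslot [ 4.  -0.4  4.7] M [-0.2  -0.9  -0.07]
```

move_arm([
  [2,0,0,0,0,0,-1],
  [4,0,0,0,0,0,-1],
  [6,0,0,0,0,0,-1],
  [6,0,0,0,0,0,-1],
])

```text
time: 16.65
eef_pos: [0.5245, -0.0705, 0.0383]
tcp_rot: [[-0.986, 0.17, -0.001], [0.17, 0.986, 0.0], [0.001, 0.0, -1.0]]
force: [2.4, -1.0, 4.2]
width: 0.0108
```

```bash
python3 -c "
from h import *
slot(1)"
```

```text
t 16.65 foot x 57.5 y 10.6 z 10.9 (floor 12) yaw -9.77 Fslot [ 2.6 -0.5  4.2] M [-0.17 -0.96  0.  ]
```

move_arm([
  [0,0,-2.5,0,0,0,-1],
  [0,-8,-2.5,0,0,0,-1],
  [0,-16,-2.5,0,0,0,-1],
  [0,-22,-2.5,0,0,0,-1],
  [0,-22,-2.5,0,0,0,-1],
])

```text
time: 17.15
eef_pos: [0.5201, -0.0932, 0.0402]
tcp_rot: [[-0.985, 0.171, -0.003], [0.171, 0.985, 0.001], [0.003, 0.0, -1.0]]
force: [-0.1, 0.5, -1.7]
width: 0.011
```

```bash
python3 -c "
from h import *
slot(2)
q=eyes.read_camera('scene');save(q,'g8s',(210,135,350,235),5.5)"
```

```text
t 17.25 foot x 57.2 y -12.0 z 12.9 (floor 12) yaw -9.82 Fslot [-0.5 -0.2 -2.2] M [0.06 0.22 0.01]
```

View pics/g8s.png

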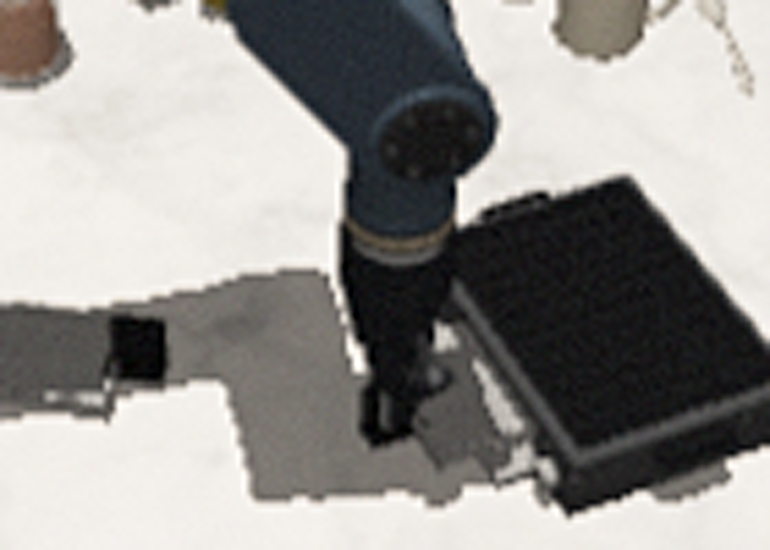

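move_arm([
  [0,0,1.5,0,0,0,-1],
  [0,0,3,0,0,0,-1],
  [-2,0,3,0,0,0,-1],
  [-4,0,3,0,0,0,-1],
  [-4,0,3,0,0,0,-1],
])

```text
time: 17.8
eef_pos: [0.5243, -0.0925, 0.0386]
tcp_rot: [[-0.986, 0.169, -0.001], [0.169, 0.986, 0.0], [0.001, 0.0, -1.0]]
force: [-3.9, 0.3, 6.4]
width: 0.0108
```

```bash
python3 -c "
from h import *
slot(1)"
```

```text
t 17.80 foot x 61.0 y -11.1 z 11.2 (floor 12) yaw -9.73 Fslot [-3.9 -0.3  6.4] M [-0.02  0.24 -0.01]
```

move_arm([
  [-2,0,0,0,0,0,-1],
  [-4,0,0,0,0,0,-1],
  [-5,0,0,0,0,0,-1],
  [-5,0,0,0,0,0,-1],
])

```text
time: 18.2
eef_pos: [0.5292, -0.0932, 0.0385]
tcp_rot: [[-0.986, 0.169, -0.001], [0.169, 0.986, 0.0], [0.001, 0.0, -1.0]]
force: [-4.4, 0.0, 6.0]
width: 0.0109
```

```bash
python3 -c "
from h import *
slot(1)"
```

```text
t 18.20 foot x 66.0 y -11.0 z 11.1 (floor 12) yaw -9.72 Fslot [-4.3 -0.7  6. ] M [ 0.02  0.25 -0.  ]
```

move_arm([
  [-2,0,0,0,0,0,-1],
  [-4,0,0,0,0,0,-1],
  [-5,0,0,0,0,0,-1],
  [-5,0,0,0,0,0,-1],
])

```text
time: 18.6
eef_pos: [0.5342, -0.0941, 0.0385]
tcp_rot: [[-0.986, 0.169, -0.001], [0.169, 0.986, 0.0], [0.001, 0.0, -1.0]]
force: [-4.3, 0.3, 6.6]
width: 0.0109
```

```bash
python3 -c "
from h import *
slot(1)"
```

```text
t 18.60 foot x 71.0 y -11.0 z 11.1 (floor 12) yaw -9.72 Fslot [-4.3 -0.4  6.6] M [0.02 0.16 0.02]
```

move_arm([
  [-2,0,0,0,0,0,-1],
  [-4,0,0,0,0,0,-1],
  [-5,0,0,0,0,0,-1],
  [-5,0,0,0,0,0,-1],
])

```text
time: 19.0
eef_pos: [0.5391, -0.0949, 0.0385]
tcp_rot: [[-0.986, 0.169, -0.001], [0.169, 0.986, 0.0], [0.001, 0.0, -1.0]]
force: [-4.0, 0.2, 6.2]
width: 0.011
```

```bash
python3 -c "
from h import *
slot(1)"
```

```text
t 19.00 foot x 76.0 y -11.0 z 11.1 (floor 12) yaw -9.72 Fslot [-4.  -0.5  6.2] M [0.01 0.22 0.02]
```

move_arm([
  [-2,0,0,0,0,0,-1],
  [-4,0,0,0,0,0,-1],
  [-5,0,0,0,0,0,-1],
  [-5,0,0,0,0,0,-1],
])

```text
time: 19.4
eef_pos: [0.5441, -0.0958, 0.0386]
tcp_rot: [[-0.986, 0.169, -0.001], [0.169, 0.986, 0.0], [0.001, 0.0, -1.0]]
force: [-3.9, 1.2, 5.1]
width: 0.0107
```

```bash
python3 -c "
from h import *
slot(1)"
```

```text
t 19.40 foot x 81.1 y -11.0 z 11.2 (floor 12) yaw -9.72 Fslot [-4.1  0.5  5.1] M [0.07 0.26 0.04]
```

move_arm([
  [-2,0,0,0,0,0,-1],
  [-4,0,0,0,0,0,-1],
  [-5,0,0,0,0,0,-1],
  [-5,0,0,0,0,0,-1],
])

```text
time: 19.8
eef_pos: [0.549, -0.0966, 0.0386]
tcp_rot: [[-0.986, 0.169, -0.001], [0.169, 0.986, 0.0], [0.001, 0.0, -1.0]]
force: [-4.3, 1.4, 5.4]
width: 0.0108
```

```bash
python3 -c "
from h import *
slot(1)"
```

```text
t 19.80 foot x 86.1 y -11.0 z 11.2 (floor 12) yaw -9.72 Fslot [-4.5  0.6  5.4] M [0.1  0.23 0.02]
```

move_arm([
  [-2,0,0,0,0,0,-1],
  [-4,0,0,0,0,0,-1],
  [-5,0,0,0,0,0,-1],
  [-5,0,0,0,0,0,-1],
])

```text
time: 20.2
eef_pos: [0.5541, -0.0975, 0.0385]
tcp_rot: [[-0.986, 0.169, -0.001], [0.169, 0.986, 0.0], [0.001, 0.0, -1.0]]
force: [-4.4, 0.8, 5.6]
width: 0.0105
```

```bash
python3 -c "
from h import *
slot(1)"
```

```text
t 20.20 foot x 91.2 y -11.1 z 11.1 (floor 12) yaw -9.72 Fslot [-4.5  0.   5.6] M [ 0.06  0.19 -0.01]
```

move_arm([
  [-2,0,0,0,0,0,-1],
  [-4,0,0,0,0,0,-1],
  [-5,0,0,0,0,0,-1],
  [-5,0,0,0,0,0,-1],
])

```text
time: 20.6
eef_pos: [0.559, -0.0984, 0.0385]
tcp_rot: [[-0.986, 0.169, -0.001], [0.169, 0.986, 0.0], [0.001, 0.0, -1.0]]
force: [-3.4, 0.9, 4.4]
width: 0.0114
```

```bash
python3 -c "
from h import *
slot(1)"
```

```text
t 20.60 foot x 96.3 y -11.1 z 11.1 (floor 12) yaw -9.72 Fslot [-3.5  0.3  4.4] M [ 0.05  0.17 -0.01]
```

move_arm([
  [-2,0,0,0,0,0,-1],
  [-4,0,0,0,0,0,-1],
  [-5,0,0,0,0,0,-1],
  [-5,0,0,0,0,0,-1],
])

```text
time: 21.0
eef_pos: [0.565, -0.0998, 0.0375]
tcp_rot: [[-0.986, 0.169, 0.0], [0.169, 0.986, -0.0], [-0.0, -0.0, -1.0]]
force: [0.2, 1.8, -2.1]
width: 0.0107
```

```bash
python3 -c "
from h import *
slot(1)"
```

```text
t 21.00 foot x 102.4 y -11.5 z 10.1 (floor 12) yaw -9.76 Fslot [-0.1  1.9 -2.1] M [0.04 0.24 0.01]
```

move_arm([
  [-2,0,0,0,0,0,-1],
  [-4,0,0,0,0,0,-1],
  [-5,0,0,0,0,0,-1],
  [-5,0,0,0,0,0,-1],
])

```text
time: 21.4
eef_pos: [0.566, -0.0994, 0.0371]
tcp_rot: [[-0.985, 0.17, -0.008], [0.17, 0.986, 0.003], [0.008, 0.001, -1.0]]
force: [-6.8, 0.7, 1.2]
width: 0.0107
```

```bash
python3 -c "
from h import *
slot(1)"
```

```text
t 21.40 foot x 103.3 y -10.9 z 9.7 (floor 12) yaw -9.76 Fslot [-6.8 -0.5  1.2] M [ 0.14  1.04 -0.1 ]
```

Fz fell to free-hang at foot x≈102, y≈-11, then x was blocked, so the foot has found the recess. I ease off the rear wall and lower.

move_arm([
  [2,0,0,0,0,0,-1],
  [4.5,0,0,0,0,0,-1],
  [4.5,0,1,0,0,0,-1],
  [4.5,0,2,0,0,0,-1],
  [4.5,0,2,0,0,0,-1],
])

```text
time: 21.9
eef_pos: [0.5656, -0.1, 0.0358]
tcp_rot: [[-0.986, 0.17, 0.001], [0.17, 0.986, -0.0], [-0.001, -0.0, -1.0]]
force: [-0.1, -0.3, -2.4]
width: 0.01
```

```bash
python3 -c "
from h import *
slot(2)"
```

```text
t 22.00 foot x 103.0 y -11.6 z 8.4 (floor 12) yaw -9.76 Fslot [-0.6 -0.4 -1.6] M [ 0.05  0.31 -0.  ]
```

move_arm([
  [0,0,1,0,0,0,-1],
  [0,0,2,0,0,0,-1],
  [0,0,3,0,0,0,-1],
  [0,0,3.5,0,0,0,-1],
  [0,0,3.5,0,0,0,-1],
])

```text
time: 22.5
eef_pos: [0.5652, -0.0999, 0.0322]
tcp_rot: [[-0.986, 0.169, -0.0], [0.169, 0.986, -0.0], [-0.0, -0.0, -1.0]]
force: [-0.2, 0.9, -1.5]
width: 0.0109
```

```bash
python3 -c "
from h import *
slot(2)"
```

```text
t 22.60 foot x 102.6 y -11.5 z 4.9 (floor 12) yaw -9.76 Fslot [-0.1 -0.1 -2. ] M [ 0.01  0.23 -0.04]
```

move_arm([
  [0,0,0.7,0,0,0,-1],
  [0,0,1.4,0,0,0,-1],
  [0,0,1.4,0,0,0,-1],
])

```text
time: 22.9
eef_pos: [0.5653, -0.0999, 0.0316]
tcp_rot: [[-0.986, 0.169, 0.0], [0.169, 0.986, -0.0], [-0.001, -0.0, -1.0]]
force: [-0.7, 0.6, 4.5]
width: 0.0107
```

```bash
python3 -c "
from h import *
slot(2)"
```

```text
t 23.00 foot x 102.7 y -11.5 z 4.2 (floor 12) yaw -9.76 Fslot [-1.3  0.5  5.2] M [ 0.03  0.39 -0.01]
```

move_arm([
  [0,0,-0.8,0,0,0,-1],
  [0,0,-0.8,0,0,0,-0.7],
  [0,0,-0.8,0,0,0,-0.5],
  [0,0,-0.8,0,0,0,0],
  [0,0,-0.8,0,0,0,0.3],
], newtons=20)

```text
time: 23.5
eef_pos: [0.5653, -0.0999, 0.0316]
tcp_rot: [[-0.986, 0.17, 0.0], [0.17, 0.986, -0.0], [-0.0, -0.0, -1.0]]
force: [0.0, 0.4, -0.4]
width: 0.0494
```

move_arm([
  [0,0,0,0,0,0,0.3],
  [0,0,0,0,0,0,0.3],
  [0,0,0,0,0,0,0.3],
])

```text
time: 23.8
eef_pos: [0.5652, -0.0999, 0.0317]
tcp_rot: [[-0.986, 0.17, 0.0], [0.17, 0.986, -0.0], [-0.0, -0.0, -1.0]]
force: [-0.3, -0.3, 0.1]
width: 0.0554
```

```bash
python3 -c "
from h import *
slot(2); print(telemetry.sense()['width'])
q=eyes.read_camera('scene');save(q,'g9s',(210,135,350,235),5.5)"
```

```text
t 23.90 foot x 102.6 y -11.5 z 4.3 (floor 12) yaw -9.76 Fslot [0.2 0.6 0.2] M [0.01 0.   0.04]
0.055385529361761776
```

View pics/g9s.png

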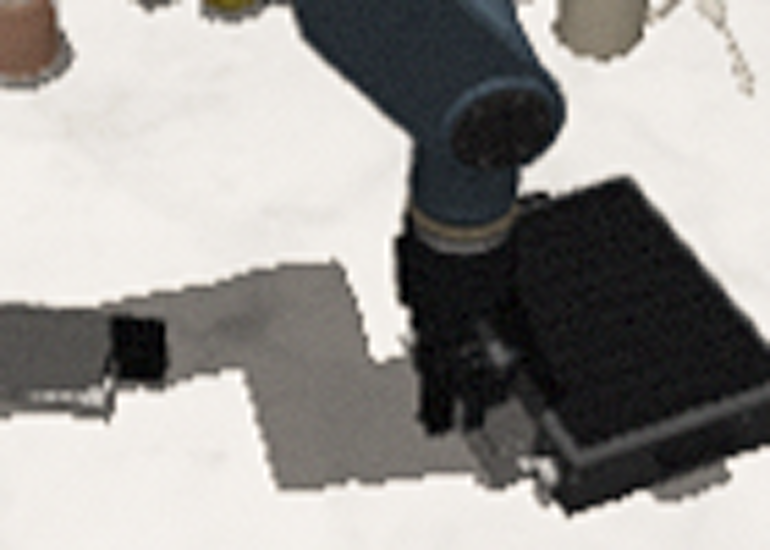

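Released with no residual force. I raise the hand straight up, then back it away to get a clear view.

move_arm([
  [0,0,-10,0,0,0,0.3],
  [0,0,-30,0,0,0,0.3],
  [0,0,-60,0,0,0,0.3],
  [0,0,-100,0,0,0,0.3],
  [0,0,-140,0,0,0,0.3],
])

```text
time: 24.45
eef_pos: [0.5647, -0.0997, 0.1734]
tcp_rot: [[-0.986, 0.17, -0.001], [0.17, 0.986, 0.0], [0.001, 0.0, -1.0]]
force: [1.5, -0.3, -0.2]
width: 0.0556
```

move_arm([
  [10,40,0,0,0,0,0.3],
  [20,85,0,0,0,0,0.3],
  [30,130,0,0,0,0,0.3],
  [40,175,0,0,0,0,0.3],
  [50,220,0,0,0,0,0.3],
])

```text
time: 24.95
eef_pos: [0.5529, 0.1271, 0.1727]
tcp_rot: [[-0.985, 0.17, 0.001], [0.17, 0.985, 0.0], [-0.001, 0.0, -1.0]]
force: [0.9, -0.1, -0.0]
width: 0.0558
```

```bash
python3 - <<'E'
from fit import *
q=eyes.read_camera("scene"); p=eyes.read_camera("top"); print(telemetry.sense()["time"],telemetry.sense()["eef_pos"])
save(q,"es",s=1.5); save(p,"et",(230,110,370,240),5.5); save(q,"es2",(250,150,360,240),7)
c,s=np.cos(YAW),np.sin(YAW); foot=np.array([.5652,-.0999])+.141*np.array([c,s])
FIN=np.vstack([rect(-.16,-.12,-.006,.006,.061+.004),rect(-.16,-.16,-.006,.006,.065)])
draw(q,[(FIN,(*foot,YAW))],"es3",(250,150,360,240),7)
for n,P in (("s",q),("t",p)):
  for k in ("salt_shaker","pepper_mill","clip_jar"):
    r=eyes.spot_point(P,k)[0]; print(n,k,np.round(r["xy"],1))
  for r in eyes.spot_point(P,"tray_grip"): print("grip",r["confidence"],r["xy"],atz(P,r["xy"],.049))
E
```

```text
25.05 [0.55193445 0.13072667 0.17255488]
s salt_shaker [316.7 275. ]
s pepper_mill [367.6 254.4]
s clip_jar [213.  145.5]
grip 0.84 [234.3, 198.9] [0.40292422 0.04546091 0.049     ]
grip 0.68 [291.0, 204.0] [ 0.5678053  -0.09877185  0.049     ]
t salt_shaker [352.4 212.3]
t pepper_mill [358.3 160.2]
t clip_jar [145.  198.7]
grip 0.75 [238.8, 222.9] [0.41394962 0.06353256 0.049     ]
grip 0.72 [285.3, 184.5] [ 0.56568495 -0.1094372   0.049     ]
```

View pics/es3.png

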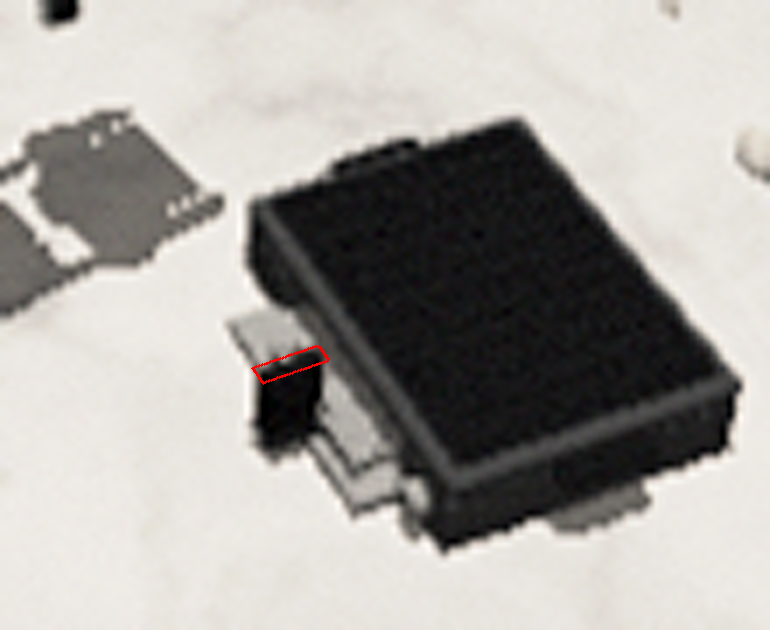

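View pics/et.png

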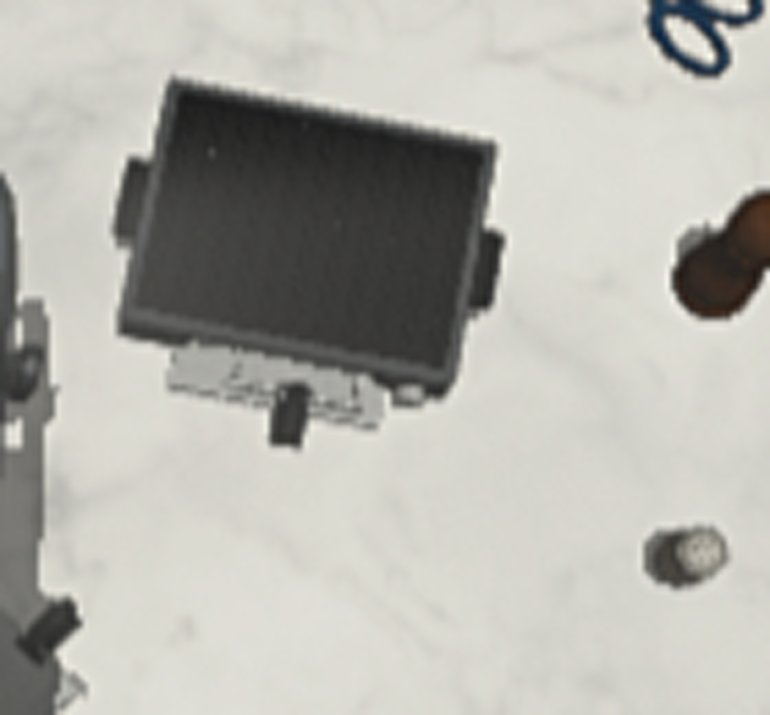

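View pics/es.png

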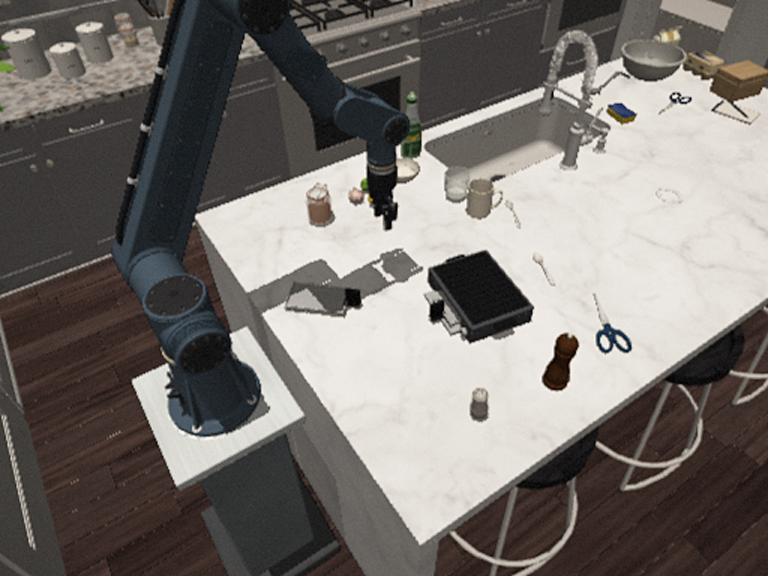

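The scene view shows the fin upright at about (291,204), matching the overlay drawn for home height. The bystanders look the same as in the first pictures. I hand in now.

```bash
python3 -c "
from h import *
s=telemetry.sense(); print(s['time'],s['force'])
print(workorder.sign_off())"
```

```text
25.45 [ 0.5032492  -0.32808018 -0.50719921]
the job is handed in; nothing more can be done
None
```

The drip tray is back in the grill with its foot in the recess. I let go of it and handed the job in at 25.5 s of the 64 s allowed.

**What I did:** I took the tray farther from the base (foot at 0.66 m; the look-alike's is at 0.36 m). I carried it over the look-alike and slid it into the slot rear end first. I then pressed lightly and felt over the floor along three lines. The lines at y ≈ 0 and +11 mm found nothing. On the line at y ≈ -11 mm the foot dropped at x ≈ 102 mm inside the mouth.

**Last checks:**
- **Fully home:** the contact force vanished at the drop, and the foot met the recess's end wall when pushed on. The tray then sank freely until the pan met the floor, with the foot about 8 mm below floor level.
- **Released and level:** the wrist force was near zero after letting go. In both views the fin stood upright where I released it, about 40 mm in front of the mouth, at the near end of the stated 40–71 mm.
- **Bystanders:** the salt shaker, pepper mill and jar look the same before and after. The network's points for them differ by up to 3.5 px, which I take as its scatter because the arm never went near them.
- **Disagreement:** the two cameras placed the grill up to about 7 mm apart in y, and the drawn sill was about 2 mm off. The search allowed for this.

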